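Lock the kit-tray hold-down with its linch pin

TASK

Lock the hold-down bar of the kit-tray fixture: pick up the linch pin by its red head, push it fully home through the cross hole in the steel post, with its ring still open, and then flip the sprung ring over the post so that it snaps shut over the pin's end. Leave the pin there and do not disturb the other parts on the bench.

Things in the scene. Friction and masses are not known exactly. Their poses are not given: they have to be found in the camera images.
- pin_head (a point): Centre of the linch pin's red head, the place to grip: a block 40 mm long, 22 wide (y), 26 high. x: along the pin to its tip; z: up. The head's front face is 14 mm ahead of this point, its back 26 mm behind. At the start the head lies flat on the table, this point 13 mm up. A 10 mm slot in its rear half holds the spring.
- pin_mid (a point): Point on the axis of the pin's steel shaft, 25 mm ahead of pin_head; same axes. The shaft, 10 mm in diameter, runs level at pin_head's height from the head's front face 36 mm along x; its last 6 mm taper to 6 mm across. This point lies at the hole's centre when the pin is fully home, the head's face against the post.
- pin: The whole linch pin, about 110 g; origin 13 mm below pin_head, under the head; same axes. Its brass-coloured ring is a U-shaped loop of 6 mm wire, 52 mm wide outside, 40 inside, hinged on the head's sides 18 mm behind pin_head at shaft height, about y; its cross bar is 74 mm from the hinge.
- ring (a joint): Angle of the ring. 2.35 rad (stop): open, leaning up and back away from the tip, as at the start; 1.57: upright; 0 (stop): shut, level along the shaft, its bar just ahead of the pin's tip. An over-centre spring (about 0.03 N m) holds it open above 1.15 rad and snaps it shut below. It swings over the post's top, the post passing inside the loop.
- ring_bar (a point): Middle of the ring's cross bar, 74 mm from the hinge; with the ring open it is 52 mm higher than pin_head and 70 mm behind it. With the pin home in the hole, let go and drooping, the open ring's bar is only about 37 mm higher than the hole and 105 mm from it.
- hole (a point): Centre of the round cross hole in the fixed square steel post, 75 mm above the table. The hole, 13 mm across with slightly flared mouths, runs level along this point's y axis right through the post (22 mm thick along y, 22 mm wide along x); z is up. The post's top is 12 mm above this point. Either side may be used. Let go, the pin droops a little (0.16 rad), head down.
- fixture: The fixed kit-tray fixture; origin on the table below the hole, same axes as the hole. Besides the post all of it (aluminium plate, clear tray of goods, yellow hold-down bar) stays below 45 mm above the table. The plate reaches 75 mm either way along y, 50 mm to -x and 220 mm to +x of the post.
- copper_bush_mid (a point): Bystander, loose: copper bush, 36 mm across, 28 mm high; this point is its centre.
- brass_fitting_mid (a point): Bystander, loose: brass fitting, 24 mm across, 30 mm high; this point is its centre.
- bearing_mid (a point): Bystander, loose: dark steel bearing, 30 mm across, 11 mm high; this point is its centre.
- jar_mid (a point): Bystander, loose: clear jar, 50 mm across, 60 mm high; this point is its centre.
- white_cap_mid (a point): Bystander, loose: white plastic cap, 28 mm across, 28 mm high; this point is its centre.
- screwdriver_grip (a point): Bystander, loose: orange-handled screwdriver, 170 mm long, lying flat; this point is its handle's middle.
Mind the look-alikes: they are no part of the job. Of the things that look like the pin, the largest one is meant.

How it is judged:
On the way:
1. the pin's shaft is through the post's hole, home to within 10 mm, with its ring still open (distance between pin_mid and hole below 0.01 m and angle between the x axis of pin_mid and the y axis of hole, either way round below 0.25 rad and value of joint ring above 1.3 rad), for 0.1 s.
At the end, for the whole second after the job is handed in: The pin is through the hole, within 6 mm of fully home and within 0.25 rad of the hole's direction, the ring is shut (below 0.12 rad), and the pin is let go and at rest (distance between pin_mid and hole below 0.006 m and angle between the x axis of pin_mid and the y axis of hole, either way round below 0.25 rad and value of joint ring below 0.12 rad and linear speed of pin below 0.02 m/s); the robot touches nothing.
It fails at once if a loose bystander is moved more than 30 mm (distance of any of copper_bush_mid, brass_fitting_mid, bearing_mid, jar_mid, white_cap_mid, screwdriver_grip from where it was at the start of the episode above 0.03 m).
It also fails if it takes over 48 s, if anything falls off the work surface, if the arm or the gripper's body presses on something with over 40 N, if the wrist force passes 120 N, or if a joint passes its speed limit or range.

ROBOT

A 7-joint arm with a two-finger parallel gripper is mounted at the origin on the work surface. World frame = base frame: x ahead of the robot, y to its left, z up, the work surface at z = 0. Lengths are in m, angles in rad, forces in N, time in s.
With the tool pointing down it reaches from about 0.425 to 0.875 m from the base axis. Payload 4.7 kg.
Tool frame: the origin (TCP) lies on the centre line of the jaws, within the pads' length; the fingertips stand 14 mm ahead of it and the grasp point (between the pads) lies 5 mm behind it; z points along the fingers, y is the line along which they close (so a half turn about z gives the same grasp; the last joint's range is limited). The gripper opens to 87 mm and grips with 3 to 60 N. Pads are 19 mm wide; open, the fingers measure 117 mm over their backs; the gripper's body (75 mm by 190 mm) begins 51 mm behind the grasp point.
Start: joints at [1.305, 0.321, -0.07, 1.45, 0.023, 1.371, -0.057], TCP at [0.179, -0.625, 0.237] pointing down, gripper open.
Joint ranges: [-2.86, 2.86], [-0.3, 2.09], [-1.38, 1.24], [0.06, 2.45], [-1.56, 4.7], [0.09, 2.05], [-2.69, 2.69]. Speed limits (rad/s): [2.57, 2.57, 3.14, 3.14, 3.14, 3.14, 3.14].

INTERFACE

Orientations are given as a rotation vector (axis times angle).
In Python, from bench import * gives the robot as it stands.
- The arm moves only by the shell command python3 -m jog 'ROWS' [FORCE]. ROWS is JSON, a list of rows, each an object of numbers: "claw": the finger opening in mm, from 0 to 87; "dx", "dy", "dz": the shift along the tool's x, y, z in mm; "spin": the turn about the tool's z in degrees. In form: [{"claw": .., "dx": .., "dy": .., "dz": .., "spin": ..}, ...]. A call has 1 to 20 rows; each row is the pose to reach, as a shift and turn from the pose commanded when the call began, along the tool's axes at that moment; what a row does not reach only later rows make up. A row lasts 1/12 s, in which the tool goes at most 41.7 mm and 7.16 degrees, less where a joint would pass 70% of its speed; a pose out of reach is approached as far as the arm can. A call with a gripper value outside its range is refused whole. The fingers move at their own pace and stop on an object; FORCE is the grip in N (left out, the last holds). Time passes only in rows, so rows that repeat a pose let the fingers close. It gives the time, the measured TCP pose, the force, the opening and the grip force at its end, in the units of the state.
- get_state(): the state, without advancing time (a new reading comes with each control period).
- get_image(name): name is "scene" or "side" or "wrist"; returns a dict with "frame" (400x640x3 uint8, red, green, blue), "depth" (400x640 float32, m along the optical axis (not along the pixel's ray), 0 where there is no reading), "K" (3x3 intrinsics, pixels), "distortion" ([k1, k2, p1, p2, k3] as OpenCV has them; the pictures are not rectified), "T" (4x4, takes a point from camera to world coordinates); the wrist camera has in their place "mount" (4x4, takes a point from camera to tool coordinates, whose origin is the TCP and whose axes are the flange's). Camera axes: x right, y down, z forward; pixel columns grow to the right and rows downward; lengths in m; the calibration is good to about 2 mm. A picture is of the moment at which its call begins: read the wrist's pose just before it.
- close_job(): hands the job in; it is judged then, once.
The state is a dict: "time": time; "joint_positions": joint angles; "qd": joint speeds; "joint_torque": joint torques, N m; "position": TCP position; "tool_rot": TCP orientation; "ft_force": force on the tool from outside, world axes, zero at the start; "torque": the same for the moment, N m; "grip_width": opening from 0.0 (shut) to 1.0 (fully open); "grip_force": force on a finger pad.
Only numpy, scipy, OpenCV 4.12 (cv2) and the standard library are available. Lean on these libraries where they do the work, as an engineer would, in place of code of your own. Each camera call takes 0.05 s, during which the arm holds its last target. There are 200 camera calls.

## Working session

There is one attempt and no reset: what is moved stays moved. The work goes in short steps, Python scripts to look and compute and a shell command to move; the robot and the scene stay as the last step left them, time stands still between calls to the robot, and variables do not carry over. Pictures are saved under pics/ and viewed, at most 10 in all, crops included, and the job is handed in when it is done.

```bash
mkdir -p pics; ls
cat > h.py <<'E'
from bench import *
import numpy as np, cv2
from scipy.spatial.transform import Rotation as R
def cam(name):
    s=get_state(); im=get_image(name)
    if name=="wrist":
        T=np.eye(4); T[:3,:3]=R.from_rotvec(s["tool_rot"]).as_matrix(); T[:3,3]=s["position"]
        im["T"]=T@np.array(im["mount"])
    return im
def save(im,fn): cv2.imwrite("pics/"+fn,im["frame"][:,:,::-1])
def cloud(im):
    K=np.array(im["K"]);d=im["depth"];h,w=d.shape
    uv=np.stack(np.meshgrid(np.arange(w),np.arange(h)),-1).reshape(-1,1,2).astype(np.float64)
    n=cv2.undistortPoints(uv,K,np.array(im["distortion"],float)).reshape(h,w,2)
    P=np.concatenate([n*d[...,None],d[...,None]],-1); T=np.array(im["T"])
    P=P@T[:3,:3].T+T[:3,3]; P[d==0]=np.nan
    return P
E
python3 - <<'E'
from h import *
import pickle
a=cam("scene");b=cam("side");c=cam("wrist")
pickle.dump((a,b,c),open("im0.pkl","wb"))
save(a,"scene.png");save(b,"side.png");save(c,"wrist.png")
s=get_state();print(s)
for i in (a,b): print(np.array(i["T"]).round(3).tolist(), np.array(i["K"]).round(1).tolist())
E
```

```text
pics
{'time': 0.15, 'joint_positions': array([ 1.30509231,  0.32167567, -0.07014536,  1.45141345,  0.02260014,
        1.37081671, -0.05691285]), 'qd': array([-1.45304887e-04, -2.56415417e-03, -2.18448268e-04, -2.22155833e-03,
       -9.52433771e-05, -1.15053225e-03,  1.23854484e-03]), 'joint_torque': array([ 4.57374454e-04, -4.91796112e+01, -4.04135864e-01, -3.12874961e+01,
       -6.39258698e-02,  4.05755953e-02,  6.43742987e-05]), 'position': array([ 0.17938641, -0.62432533,  0.23568895]), 'tool_rot': array([-3.10939840e+00, -4.37981745e-01,  4.40982557e-04]), 'ft_force': array([-0.46709894, -0.27092999,  0.2466585 ]), 'torque': array([ 0.04709793, -0.01216604, -0.00576097]), 'grip_force': 0.0, 'grip_width': 0.9964456316525848}
[[0.077, 0.608, -0.79, 1.407], [0.997, -0.052, 0.057, -0.098], [-0.007, -0.792, -0.61, 0.707], [0.0, 0.0, 0.0, 1.0]] [[401.9, 0.0, 322.8], [0.0, 401.9, 203.4], [0.0, 0.0, 1.0]]
[[-0.771, -0.409, 0.488, -0.062], [-0.636, 0.476, -0.607, 0.769], [0.016, -0.779, -0.627, 0.9], [0.0, 0.0, 0.0, 1.0]] [[412.9, 0.0, 318.4], [0.0, 412.9, 198.1], [0.0, 0.0, 1.0]]
```

View pics/scene.png

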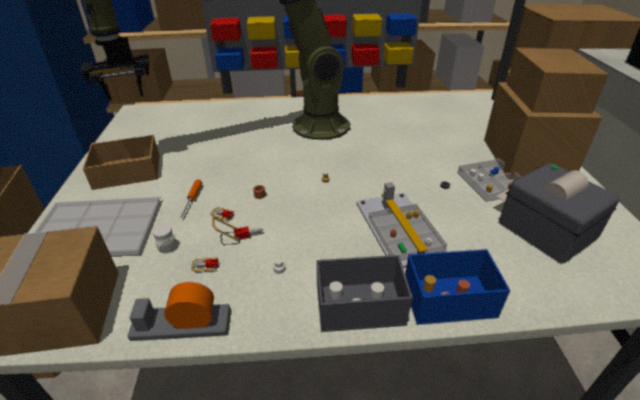

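View pics/side.png

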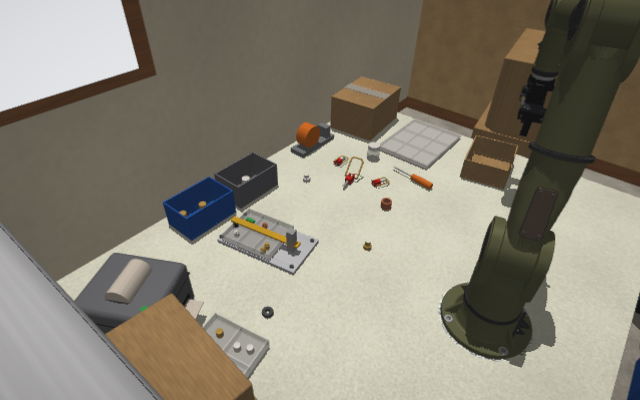

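The scene view shows three look-alikes with red heads at (225,214), (242,232) and (210,264). The one at (242,232), which is (351,180) in the side view, is the largest and has a large upright ring, so it fits the description. The post is at (389,190). I'll confirm with a crop and measure.

Run:
```python
from h import *
import pickle
a,b,c=pickle.load(open("im0.pkl","rb"))
A=cv2.resize(a["frame"][195:280,180:290],None,fx=5,fy=5,interpolation=cv2.INTER_CUBIC)
B=cv2.resize(b["frame"][140:200,320:400],None,fx=3,fy=3,interpolation=cv2.INTER_CUBIC)
o=np.zeros((425+180,550,3),np.uint8);o[:425]=A;o[425:,:240]=B
C=cv2.resize(a["frame"][175:235,350:452],None,fx=3,fy=3,interpolation=cv2.INTER_CUBIC);o[425:,242:242+306]=C
cv2.imwrite("pics/crop.png",o[:600,:,::-1])
for n,im in(("scene",a),("side",b)):
    P=cloud(im);f=im["frame"].astype(int);hsv=cv2.cvtColor(im["frame"],cv2.COLOR_RGB2HSV)
    red=((hsv[...,0]<6)|(hsv[...,0]>174))&(hsv[...,1]>170)&(hsv[...,2]>70)&(np.nan_to_num(P[...,0])>.3)&(np.nan_to_num(P[...,0])<.95)
    k,l,st,ce=cv2.connectedComponentsWithStats(red.astype(np.uint8))
    for i in range(1,k):
        if st[i,4]>8:
            q=P[l==i];print(n,"red",st[i].tolist(),np.nanmedian(q,0).round(4),np.nanmin(q,0).round(3),np.nanmax(q,0).round(3))
    # height map clusters above table in the work region
    z=np.nan_to_num(P[...,2]);x=np.nan_to_num(P[...,0]);y=np.nan_to_num(P[...,1])
    m=(z>.006)&(z<.12)&(x>.3)&(x<.95)&(abs(y)<.5)
    k,l,st,ce=cv2.connectedComponentsWithStats(m.astype(np.uint8))
    for i in range(1,k):
        if st[i,4]>20:
            q=P[l==i];print(n,"obj",st[i].tolist(),np.median(q,0).round(3),q.min(0).round(3),q.max(0).round(3))
    m=(z>.078)&(z<.1)&(x>.3)&(x<.8)&(y>-.1)&(y<.4)
    q=P[m];print(n,"posttop",len(q),q.mean(0).round(4),q.min(0).round(4),q.max(0).round(4))
```

```text
scene red [222, 210, 10, 8, 51] [ 0.5327 -0.3007  0.0153] [ 0.52  -0.314  0.006] [ 0.543 -0.289  0.02 ]
scene red [234, 227, 16, 12, 126] [ 0.6225 -0.2516  0.0204] [ 0.604 -0.272  0.005] [ 0.629 -0.235  0.026]
scene red [206, 259, 12, 8, 77] [ 0.7209 -0.3183  0.0153] [ 0.709 -0.33   0.007] [ 0.726 -0.303  0.02 ]
scene obj [457, 161, 102, 89, 2822] [0.656 0.464 0.045] [0.347 0.406 0.006] [0.743 0.5   0.12 ]
scene obj [322, 174, 7, 8, 42] [ 0.381 -0.017  0.013] [ 0.373 -0.027  0.006] [ 0.389 -0.007  0.029]
scene obj [180, 179, 23, 39, 231] [ 0.428 -0.411  0.018] [ 0.367 -0.43   0.007] [ 0.533 -0.395  0.027]
scene obj [441, 181, 10, 7, 47] [0.439 0.344 0.009] [0.421 0.329 0.006] [0.453 0.359 0.011]
scene obj [316, 182, 195, 148, 14803] [0.806 0.136 0.04 ] [ 0.473 -0.072  0.006] [0.922 0.31  0.092]
scene obj [253, 185, 12, 13, 131] [ 0.443 -0.219  0.02 ] [ 0.416 -0.235  0.006] [ 0.455 -0.201  0.028]
scene obj [210, 207, 53, 35, 522] [ 0.61  -0.285  0.017] [ 0.495 -0.348  0.006] [ 0.654 -0.201  0.069]
scene obj [153, 225, 24, 28, 490] [ 0.654 -0.437  0.045] [ 0.619 -0.465  0.006] [ 0.666 
[... 1672 characters left out ...]
0.174 0.015] [0.472 0.067 0.006] [0.759 0.262 0.09 ]
side obj [364, 241, 8, 9, 46] [ 0.37  -0.006  0.013] [ 0.362 -0.022  0.006] [ 0.385 -0.001  0.03 ]
side obj [175, 271, 29, 49, 601] [0.588 0.471 0.056] [0.534 0.436 0.012] [0.62  0.5   0.119]
side obj [262, 307, 11, 10, 81] [0.436 0.35  0.01 ] [0.422 0.335 0.006] [0.451 0.363 0.013]
side obj [203, 312, 67, 65, 920] [0.418 0.454 0.021] [0.349 0.412 0.006] [0.523 0.5   0.035]
side obj [216, 328, 8, 11, 63] [0.475 0.472 0.022] [0.468 0.463 0.007] [0.486 0.479 0.026]
side obj [246, 344, 9, 11, 67] [0.386 0.454 0.022] [0.38  0.444 0.007] [0.396 0.461 0.028]
side posttop 154 [0.6957 0.1505 0.0846] [ 0.5225 -0.0638  0.0781] [0.8    0.3119 0.0927]
```

View pics/crop.png

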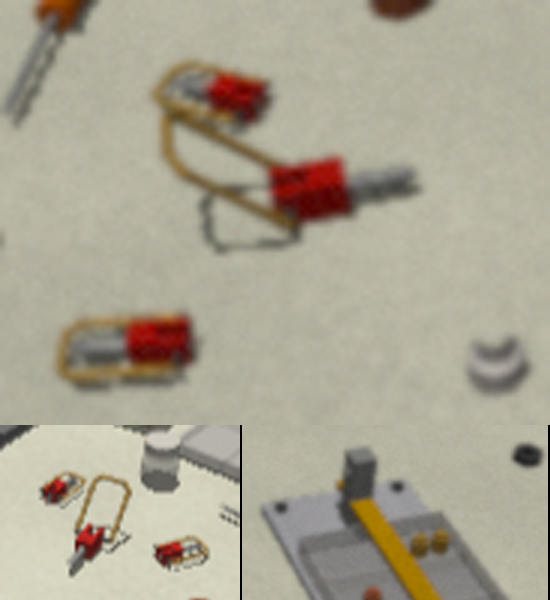

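The crop confirms the target: the middle pin at (242,232) is the largest, its ring stands open and its shaft points to the right. The other two are small and shut. Now I'll get pin and post poses from the point clouds, plus the camera mount.

Run:
```python
from h import *
import pickle
a,b,c=pickle.load(open("im0.pkl","rb"))
print(np.array(c["mount"]).round(3).tolist(),np.array(c["K"]).round(0).tolist())
for n,im in(("scene",a),("side",b)):
    P=cloud(im);q=P.reshape(-1,3);q=q[~np.isnan(q[:,0])]
    def box(x0,x1,y0,y1,z0,z1): return q[(q[:,0]>x0)&(q[:,0]<x1)&(q[:,1]>y0)&(q[:,1]<y1)&(q[:,2]>z0)&(q[:,2]<z1)]
    t=box(.45,.6,.08,.25,.080,.095);print(n,"top",len(t),t.mean(0).round(4),t.min(0).round(4),t.max(0).round(4))
    t=box(.45,.6,.08,.25,.05,.095);print(n,"post",len(t),t.mean(0).round(4),t.min(0).round(4),t.max(0).round(4))
    s=box(.55,.7,-.232,-.17,.009,.03);print(n,"shaft",len(s),s.mean(0).round(4),s.min(0).round(4),s.max(0).round(4))
    h=box(.58,.65,-.3,-.2,.022,.032);print(n,"headtop",len(h),h.mean(0).round(4),h.min(0).round(4),h.max(0).round(4))
    r=box(.55,.7,-.4,-.25,.035,.085);print(n,"ring",r[np.argsort(-r[:,2])][:12].round(3).tolist())
    pl=box(.45,.8,.0,.3,.008,.018)
    print(n,"plate",len(pl),cv2.minAreaRect((pl[:,:2]*1000).astype(np.float32)))
    yb=(cv2.cvtColor(im["frame"],cv2.COLOR_RGB2HSV));m=(abs(yb[...,0].astype(int)-22)<5)&(yb[...,1]>180)&(yb[...,2]>120)&(P[...,0]>.5)&(P[...,0]<.78)&(P[...,2]>.025)
    y=P[m];print(n,"bar",len(y),cv2.fitLine((y[:,:2]).astype(np.float32),cv2.DIST_HUBER,0,.001,.001).ravel())
```

```text
[[-0.001, -0.965, -0.263, 0.072], [1.0, -0.0, -0.001, -0.001], [0.0, -0.263, 0.965, -0.148], [0.0, 0.0, 0.0, 1.0]] [[290.0, 0.0, 317.0], [0.0, 290.0, 202.0], [0.0, 0.0, 1.0]]
scene top 55 [0.5362 0.1438 0.0842] [0.5205 0.1313 0.0801] [0.5489 0.156  0.0878]
scene post 158 [0.5397 0.1427 0.0716] [0.5205 0.1308 0.0501] [0.5498 0.157  0.0878]
scene shaft 47 [ 0.6096 -0.2167  0.014 ] [ 0.6026 -0.2318  0.009 ] [ 0.6145 -0.2013  0.0187]
scene headtop 87 [ 0.6185 -0.2592  0.0248] [ 0.5951 -0.2909  0.022 ] [ 0.6461 -0.2353  0.0317]
scene ring [[0.641, -0.312, 0.069], [0.647, -0.311, 0.068], [0.635, -0.315, 0.067], [0.646, -0.314, 0.067], [0.615, -0.318, 0.067], [0.627, -0.319, 0.067], [0.631, -0.313, 0.067], [0.638, -0.315, 0.067], [0.618, -0.32, 0.067], [0.642, -0.312, 0.067], [0.622, -0.32, 0.067], [0.63, -0.316, 0.067]]
scene plate 1729 ((619.728759765625, 159.8325958251953), (272.3165588378906, 151.27174377441406), 10.912017822265625)
scene bar 415 [0.9797822  0.20006703 0.6540652  0.16673356]
side top 56 [0.5342 0.1491 0.0847] [0.5225 0.1347 0.08  ] [0.5463 0.1618 0.0904]
side post 138 [0.5322 0.1515 0.0729] [0.5202 0.1347 0.0505] [0.5463 0.1618 0.0904]
side shaft 31 [ 0.6077 -0.2202  0.0163] [ 0.599  -0.2316  0.0094] [ 0.6194 -0.1952  0.0282]
side headtop 42 [ 0.6135 -0.2545  0.0253] [ 0.5947 -0.2827  0.0221] [ 0.6444 -0.2255  0.0299]
side ring [[0.621, -0.313, 0.068], [0.609, -0.316, 0.068], [0.606, -0.311, 0.067], [0.634, -0.313, 0.067], [0.631, -0.308, 0.067], [0.643, -0.307, 0.066], [0.629, -0.311, 0.066], [0.641, -0.31, 0.066], [0.614, -0.317, 0.065], [0.611, -0.312, 0.065], [0.639, -0.314, 0.064], [0.62, -0.313, 0.064]]
side plate 1869 ((636.1770629882812, 155.14334106445312), (327.6025390625, 289.00860595703125), 0.0026673574466258287)
side bar 307 [0.9821502  0.18809831 0.62303597 0.16662869]
```

```bash
python3 -m jog '[{"dx":520,"dy":-255,"dz":30,"spin":-84,"claw":60},{"dx":520,"dy":-255,"dz":30,"spin":-84,"claw":60},{"dx":520,"dy":-255,"dz":30,"spin":-84,"claw":60},{"dx":520,"dy":-255,"dz":30,"spin":-84,"claw":60},{"dx":520,"dy":-255,"dz":30,"spin":-84,"claw":60},{"dx":520,"dy":-255,"dz":30,"spin":-84,"claw":60},{"dx":520,"dy":-255,"dz":30,"spin":-84,"claw":60},{"dx":520,"dy":-255,"dz":30,"spin":-84,"claw":60},{"dx":520,"dy":-255,"dz":30,"spin":-84,"claw":60},{"dx":520,"dy":-255,"dz":30,"spin":-84,"claw":60},{"dx":520,"dy":-255,"dz":30,"spin":-84,"claw":60},{"dx":520,"dy":-255,"dz":30,"spin":-84,"claw":60},{"dx":520,"dy":-255,"dz":30,"spin":-84,"claw":60},{"dx":520,"dy":-255,"dz":30,"spin":-84,"claw":60},{"dx":520,"dy":-255,"dz":30,"spin":-84,"claw":60},{"dx":520,"dy":-255,"dz":30,"spin":-84,"claw":60},{"dx":520,"dy":-255,"dz":30,"spin":-84,"claw":60},{"dx":520,"dy":-255,"dz":30,"spin":-84,"claw":60},{"dx":520,"dy":-255,"dz":30,"spin":-84,"claw":60},{"dx":520,"dy":-255,"dz":30,"spin":-84,"claw":60}]' 30
cat >> h.py <<'E'
def tool():
    s=get_state();M=R.from_rotvec(s["tool_rot"]).as_matrix();p=np.array(s["position"])
    return s,M,p
E
python3 - <<'E'
from h import *
s,M,p=tool();print(p.round(4),M.round(3).tolist(),s["joint_positions"].round(2),s["time"])
c=cam("wrist");save(c,"w1.png");P=cloud(c)
hsv=cv2.cvtColor(c["frame"],cv2.COLOR_RGB2HSV)
red=((hsv[...,0]<6)|(hsv[...,0]>174))&(hsv[...,1]>170)&(hsv[...,2]>60)&(np.nan_to_num(P[...,2],nan=1)<.05)
k,l,st,ce=cv2.connectedComponentsWithStats(red.astype(np.uint8))
for i in range(1,k):
    if st[i,4]>100:
        q=P[l==i];t=q[q[:,2]>.023];print(st[i].tolist(),np.nanmedian(q,0).round(4),len(t))
        if len(t)>20:print(cv2.minAreaRect((t[:,:2]*1000).astype(np.float32)))
q=P.reshape(-1,3);q=q[~np.isnan(q[:,0])]
s=q[(q[:,0]>.57)&(q[:,0]<.65)&(q[:,1]>-.228)&(q[:,1]<-.18)&(q[:,2]>.012)&(q[:,2]<.025)]
print("shaft",len(s),s.min(0),s.max(0),cv2.fitLine((s[:,:2]).astype(np.float32),cv2.DIST_HUBER,0,.001,.001).ravel())
E
```

```text
time: 1.82
position: [0.6079, -0.2378, 0.2067]
tool_rot: [2.022, 2.404, -0.001]
ft_force: [0.5, 0.4, 0.9]
grip_width: 0.692
grip_force: 0.0
[ 0.6079 -0.2378  0.2067] [[-0.172, 0.985, -0.0], [0.985, 0.172, -0.001], [-0.001, -0.0, -1.0]] [ 0.74  0.39 -0.53  1.47  0.2   1.34  0.36] 1.8167
[234, 212, 22, 24, 167] [ 0.5269 -0.3018  0.0192] 0
shaft 217 [ 0.59960638 -0.22781815  0.01219125] [ 0.61356996 -0.19743096  0.01954857] [ 0.21101822 -0.97748214  0.60596997 -0.21323217]
```

View pics/w1.png

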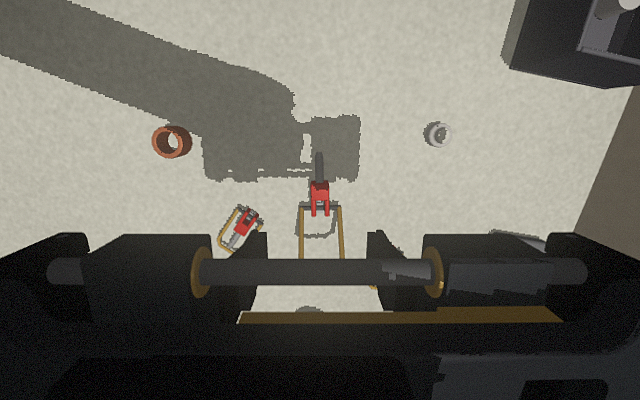

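The wrist view shows the pin's head at about (319,190), its shaft up to (319,153), and the small look-alike at (240,228), clear of the fingers. I'll refine the head position.

Run:
```python
from h import *
s,M,p=tool()
c=cam("wrist");P=cloud(c)
f=c["frame"].astype(int);m=np.zeros(f.shape[:2],bool);m[150:225,290:350]=1
red=m&(f[...,0]>1.8*f[...,1])&(f[...,0]>1.8*f[...,2])&(f[...,0]>40)
Q=(P-p)@M
q=Q[red];w=P[red];t=w[:,2]>.022
print(red.sum(),t.sum(),"top z",np.median(w[t,2]))
print("head top in tool mm: x",np.percentile(q[t,0],[1,50,99])*1e3,"y",np.percentile(q[t,1],[1,50,99])*1e3)
print(cv2.minAreaRect((q[t,:2]*1000).astype(np.float32)))
sh=m&~red&(P[...,2]>.013)&(P[...,2]<.021)&(Q[...,0]>.015)
z=Q[sh];print("shaft",sh.sum(),z.min(0)*1e3,z.max(0)*1e3,np.polyfit(z[:,0],z[:,1],1))
```

```text
439 424 top z 0.025499282457382144
head top in tool mm: x [-32.83204349  -9.71852966   4.23947194] y [-6.85800266  2.61444839 13.32233909]
((-14.75379467010498, 2.8255348205566406), (20.961750030517578, 38.50654983520508), 89.17214965820312)
shaft 168 [ 15.01614985  -2.05637645 187.86042198] [ 40.32858699   6.18288562 193.43547686] [-0.01081774  0.00230093]
```

```bash
python3 -m jog '[{"dx":-7,"dy":3,"dz":40,"spin":0,"claw":60},{"dx":-7,"dy":3,"dz":80,"spin":0,"claw":60},{"dx":-7,"dy":3,"dz":120,"spin":0,"claw":60},{"dx":-7,"dy":3,"dz":150,"spin":0,"claw":60},{"dx":-7,"dy":3,"dz":175,"spin":0,"claw":60},{"dx":-7,"dy":3,"dz":189,"spin":0,"claw":60},{"dx":-7,"dy":3,"dz":189,"spin":0,"claw":60},{"dx":-7,"dy":3,"dz":189,"spin":0,"claw":60},{"dx":-7,"dy":3,"dz":189,"spin":0,"claw":10},{"dx":-7,"dy":3,"dz":189,"spin":0,"claw":10},{"dx":-7,"dy":3,"dz":189,"spin":0,"claw":10},{"dx":-7,"dy":3,"dz":189,"spin":0,"claw":10},{"dx":-7,"dy":3,"dz":189,"spin":0,"claw":10},{"dx":-7,"dy":3,"dz":189,"spin":0,"claw":10},{"dx":-7,"dy":3,"dz":189,"spin":0,"claw":10},{"dx":-7,"dy":3,"dz":189,"spin":0,"claw":10},{"dx":-7,"dy":3,"dz":189,"spin":0,"claw":10},{"dx":-7,"dy":3,"dz":189,"spin":0,"claw":10}]' 40
```

```text
time: 3.42
position: [0.613, -0.2425, 0.0176]
tool_rot: [-2.019, -2.407, 0.0]
ft_force: [-0.3, -0.1, 0.6]
grip_width: 0.248
grip_force: 40.0
```

```bash
python3 -m jog '[{"dz":-30,"claw":10},{"dz":-70,"claw":10},{"dz":-110,"claw":10},{"dx":40,"dy":-2,"dz":-110,"claw":10},{"dx":80,"dy":-4,"dz":-110,"claw":10},{"dx":120,"dy":-6,"dz":-110,"claw":10},{"dx":160,"dy":-8,"dz":-110,"claw":10},{"dx":200,"dy":-8,"dz":-110,"claw":10},{"dx":240,"dy":-8,"dz":-110,"claw":10},{"dx":270,"dy":-8,"dz":-110,"spin":-1,"claw":10},{"dx":290,"dy":-8,"dz":-110,"spin":-1,"claw":10},{"dx":298,"dy":-8,"dz":-110,"spin":-1,"claw":10},{"dx":298,"dy":-8,"dz":-110,"spin":-1,"claw":10},{"dx":298,"dy":-8,"dz":-110,"spin":-1,"claw":10},{"dx":298,"dy":-8,"dz":-110,"spin":-1,"claw":10}]'
python3 - <<'E'
from h import *
s,M,p=tool();print(p.round(4),np.degrees(np.arctan2(M[1,0],M[0,0])))
c=cam("wrist");P=cloud(c);Q=(P-p)@M*1e3
cv2.imwrite("pics/w2.png",c["frame"][:260,:,::-1])
np.save("Q.npy",Q)
f=c["frame"].astype(int)
t=(abs(P[...,2]-.087)<.005)&(Q[...,0]>60)&(Q[...,0]<140)&(abs(Q[...,1])<40)
q=Q[t];print("posttop",t.sum(),q.mean(0),np.median(q[:,2]),cv2.minAreaRect(q[:,:2].astype(np.float32)))
sh=(Q[...,0]>14)&(Q[...,0]<60)&(abs(Q[...,1])<12)&(Q[...,2]<30)
z=Q[sh];print("shaft",sh.sum(),z.min(0),z.max(0))
for x0 in range(14,54,4):
    k=z[(z[:,0]>=x0)&(z[:,0]<x0+4)]
    if len(k)>5: print(x0,len(k),np.percentile(k[:,1],[2,50,98]).round(1),np.percentile(k[:,2],[5,50]).round(1))
E
```

```text
[ 0.613  -0.2425  0.0176] 100.03066824711095
posttop 0 [nan nan nan] nan ((0.0, 0.0), (0.0, 0.0), 0.0)
shaft 15598 [  14.00214477  -11.99927086 -108.60720338] [59.83746768 11.99994331 19.91364062]
14 263 [-11.4   0.   11.5] [-0.3 16.7]
18 266 [-11.9   0.   11.4] [-0.3 17.1]
22 2866 [-11.5   0.1  11.5] [-106.2  -88.5]
26 8340 [-11.5  -0.1  11.5] [-107.8 -100.5]
30 1819 [-11.5   0.   11.5] [-73.8 -71.8]
34 321 [-11.1  -0.5  11.7] [-70.7   3.1]
38 315 [-11.5   0.   11.1] [-0.3 17.1]
42 359 [-11.3   0.   11.5] [ 1.2 17.5]
46 284 [-11.4  -0.5  11.2] [16.9 17.8]
50 295 [-11.8   0.1  11.5] [16.9 17.9]$[0]: bad value
<stdin>:8: RuntimeWarning: Mean of empty slice.
  ret = um.true_divide(
  return _methods._mean(a, axis=axis, dtype=dtype,
  ret = ret.dtype.type(ret / rcount)
```

View pics/w2.png

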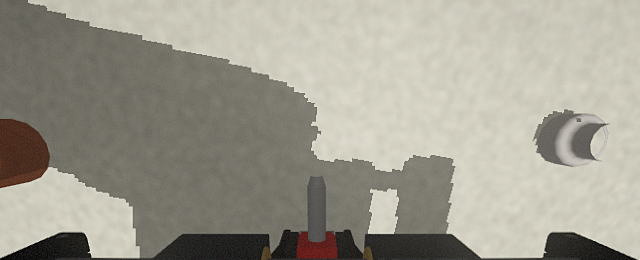

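The call was refused because every row needs all the keys, so the arm hasn't moved. The view shows the pin gripped on the table, with its shaft at (316,178–232). Resending.

```bash
python3 -m jog '[{"dx":0,"dy":0,"dz":-30,"spin":0,"claw":10},{"dx":0,"dy":0,"dz":-70,"spin":0,"claw":10},{"dx":0,"dy":0,"dz":-110,"spin":0,"claw":10},{"dx":40,"dy":-2,"dz":-110,"spin":0,"claw":10},{"dx":80,"dy":-4,"dz":-110,"spin":0,"claw":10},{"dx":120,"dy":-6,"dz":-110,"spin":0,"claw":10},{"dx":160,"dy":-8,"dz":-110,"spin":0,"claw":10},{"dx":200,"dy":-8,"dz":-110,"spin":0,"claw":10},{"dx":240,"dy":-8,"dz":-110,"spin":0,"claw":10},{"dx":270,"dy":-8,"dz":-110,"spin":-1,"claw":10},{"dx":290,"dy":-8,"dz":-110,"spin":-1,"claw":10},{"dx":298,"dy":-8,"dz":-110,"spin":-1,"claw":10},{"dx":298,"dy":-8,"dz":-110,"spin":-1,"claw":10},{"dx":298,"dy":-8,"dz":-110,"spin":-1,"claw":10},{"dx":298,"dy":-8,"dz":-110,"spin":-1,"claw":10}]'
cat > m.py <<'E'
from h import *
import sys
s,M,p=tool();print(p.round(4),np.degrees(np.arctan2(M[1,0],M[0,0])),s["time"],s["grip_width"])
c=cam("wrist");P=cloud(c);Q=(P-p)@M*1e3
if len(sys.argv)>1: cv2.imwrite("pics/"+sys.argv[1],c["frame"][:300,:,::-1])
t=(abs(P[...,2]-.087)<.005)&(Q[...,0]>50)&(Q[...,0]<150)&(abs(Q[...,1])<40)
q=Q[t];print("posttop",t.sum(),q.mean(0),np.median(q[:,2]),cv2.minAreaRect(q[:,:2].astype(np.float32)))
sh=(Q[...,0]>12)&(Q[...,0]<60)&(abs(Q[...,1])<12)&(abs(Q[...,2])<10)
z=Q[sh];print("shaft",sh.sum(),z.min(0),z.max(0))
for x0 in range(12,54,4):
    k=z[(z[:,0]>=x0)&(z[:,0]<x0+4)]
    if len(k)>5: print(x0,len(k),np.percentile(k[:,1],[2,50,98]).round(1),np.percentile(k[:,2],[5,50]).round(1))
hsv=cv2.cvtColor(c["frame"],cv2.COLOR_RGB2HSV)
yb=(abs(hsv[...,0].astype(int)-23)<6)&(hsv[...,1]>150)&(P[...,2]>.02)&(P[...,2]<.05)
y=Q[yb]
if len(y)>50: print("bar",len(y),cv2.fitLine(y[:,:2].astype(np.float32),cv2.DIST_HUBER,0,.001,.001).ravel())
E
python3 m.py w3.png
```

```text
time: 4.72
position: [0.5537, 0.047, 0.1273]
tool_rot: [2.001, 2.421, -0.002]
ft_force: [1.0, -0.4, -1.6]
grip_width: 0.246
grip_force: 40.0
[0.5537 0.047  0.1273] 100.8549458167469 4.7167 0.24580418780776925
posttop 1475 [1.02118981e+02 2.71967067e-03 4.05290669e+01] 40.525800383722604 ((102.01161193847656, 0.15728473663330078), (22.464128494262695, 21.874351501464844), 0.510728657245636)
shaft 1080 [12.0094078  -5.40230142 -1.66496565] [45.7215351   4.53798676  5.53783821]
12 117 [-4.9 -0.5  4.5] [-0.9  0.7]
16 124 [-4.9 -0.2  4.5] [-0.7  0.5]
20 126 [-4.9 -0.2  4.5] [-0.7  0.7]
24 127 [-4.8  0.1  4.4] [-0.7  0.6]
28 131 [-4.8 -0.5  4.4] [-0.7  0.7]
32 141 [-5.4 -0.5  4.4] [-0.6  0.7]
36 138 [-5.3 -0.5  4.3] [-0.9  0.7]
40 131 [-4.4 -0.5  3.8] [-0.1  1.4]
44 45 [-3.7 -0.5  2.7] [0.8 2.4]
bar 8315 [5.9634848e-03 9.9998224e-01 1.0216314e+02 1.0846468e+02]
```

View pics/w3.png

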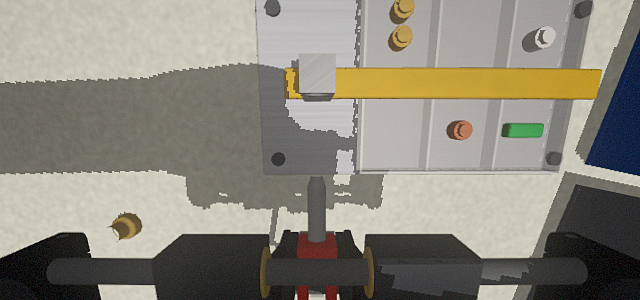

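The post top is centred at (317,74), aligned with the tool within 0.5°. The shaft lies level at (316,180–240). The pin needs to go down 48 mm and forward 79 mm.

```bash
python3 -m jog '[{"dx":10,"dy":0.4,"dz":20,"spin":0,"claw":10},{"dx":20,"dy":0.4,"dz":40,"spin":0,"claw":10},{"dx":25,"dy":0.4,"dz":48,"spin":0,"claw":10},{"dx":30,"dy":0.4,"dz":48,"spin":0,"claw":10},{"dx":34,"dy":0.4,"dz":48,"spin":0,"claw":10},{"dx":38,"dy":0.4,"dz":48,"spin":0,"claw":10},{"dx":42,"dy":0.4,"dz":48,"spin":0,"claw":10},{"dx":46,"dy":0.4,"dz":48,"spin":0,"claw":10},{"dx":49,"dy":0.4,"dz":48,"spin":0,"claw":10},{"dx":52,"dy":0.4,"dz":48,"spin":0,"claw":10},{"dx":55,"dy":0.4,"dz":48,"spin":0,"claw":10},{"dx":55,"dy":0.4,"dz":48,"spin":0,"claw":10},{"dx":55,"dy":0.4,"dz":48,"spin":0,"claw":10}]'
python3 m.py
```

```text
time: 5.85
position: [0.543, 0.1038, 0.0795]
tool_rot: [1.997, 2.425, -0.0]
ft_force: [-0.1, 0.2, -0.7]
grip_width: 0.25
grip_force: 40.0
[0.543  0.1038 0.0795] 101.05302452032707 5.85 0.24987163433211282
posttop 535 [52.75690526 -0.21258511 -6.95875325] -7.131633941420221 ((52.629249572753906, -0.1885824203491211), (22.01702117919922, 5.261969089508057), 89.77555847167969)
shaft 2666 [ 12.03541548 -11.21299322  -9.29225844] [55.28544873 10.83740297  9.87619527]
12 127 [-4.9 -0.5  4.5] [-0.7  0.6]
16 126 [-4.9  0.1  4.5] [-0.7  0.5]
20 126 [-4.9 -0.5  4.5] [-0.5  0.6]
24 127 [-4.8 -0.5  4.4] [-0.8  0.6]
28 95 [-4.8 -0.5  4.4] [-0.7  0.4]
32 244 [-10.9   0.   10.6] [-8. -7.]
36 335 [-10.9  -0.4  10.2] [-8.1 -7.2]
40 345 [-10.8   0.1  10.4] [-8.1 -7.1]
44 348 [-10.3  -0.4  10.3] [-8.1 -7.2]
48 362 [-10.7   0.1  10.3] [-8.1 -7.1]
52 431 [-10.9  -0.4  10.5] [-8.1 -6.9]
bar 9157 [ 2.4278561e-04 -1.0000000e+00  4.4697681e+01  1.1333079e+02]
```

```bash
python3 -m jog '[{"dx":4,"dy":0,"dz":0,"spin":0,"claw":10},{"dx":8,"dy":0,"dz":0,"spin":0,"claw":10},{"dx":12,"dy":0,"dz":0,"spin":0,"claw":10},{"dx":15,"dy":0,"dz":0,"spin":0,"claw":10},{"dx":18,"dy":0,"dz":0,"spin":0,"claw":10},{"dx":20,"dy":0,"dz":0,"spin":0,"claw":10},{"dx":21,"dy":0,"dz":0,"spin":0,"claw":10},{"dx":22,"dy":0,"dz":0,"spin":0,"claw":10},{"dx":22,"dy":0,"dz":0,"spin":0,"claw":10},{"dx":22,"dy":0,"dz":0,"spin":0,"claw":10}]'
python3 m.py | head -5
```

```text
time: 6.73
position: [0.5389, 0.1251, 0.0795]
tool_rot: [1.998, 2.424, -0.0]
ft_force: [-0.8, 0.1, -0.7]
grip_width: 0.25
grip_force: 40.0
[0.5389 0.1251 0.0795] 101.02276185588565 6.7333 0.24957660786341376
posttop 0 [nan nan nan] nan ((0.0, 0.0), (0.0, 0.0), 0.0)
shaft 2351 [ 12.00409573 -11.30622994  -9.52663553] [45.63522022 10.78015156  9.95513255]
12 300 [-10.8  -0.5  10.4] [-8.2 -7.3]
16 302 [-10.8   0.   10.4] [-8.2 -7.1]m.py:7: RuntimeWarning: Mean of empty slice.
  q=Q[t];print("posttop",t.sum(),q.mean(0),np.median(q[:,2]),cv2.minAreaRect(q[:,:2].astype(np.float32)))
  ret = um.true_divide(
  return _methods._mean(a, axis=axis, dtype=dtype,
  ret = ret.dtype.type(ret / rcount)
```

```bash
python3 -m jog '[{"dx":0.5,"dy":0,"dz":0,"spin":0,"claw":10},{"dx":1,"dy":0,"dz":0,"spin":0,"claw":10},{"dx":1.5,"dy":0,"dz":0,"spin":0,"claw":10},{"dx":2,"dy":0,"dz":0,"spin":0,"claw":10},{"dx":2,"dy":0,"dz":0,"spin":0,"claw":10},{"dx":2,"dy":0,"dz":0,"spin":0,"claw":10}]'
```

```text
time: 7.28
position: [0.5387, 0.1267, 0.0795]
tool_rot: [1.998, 2.424, -0.001]
ft_force: [1.8, -2.0, -0.8]
grip_width: 0.249
grip_force: 40.0
```

```bash
python3 -m jog '[{"dx":0.5,"dy":0,"dz":0,"spin":0,"claw":10},{"dx":1,"dy":0,"dz":0,"spin":0,"claw":10},{"dx":1,"dy":0,"dz":0,"spin":0,"claw":10},{"dx":1,"dy":0,"dz":0,"spin":0,"claw":10}]'
```

```text
time: 7.62
position: [0.5387, 0.1267, 0.0795]
tool_rot: [1.998, 2.423, -0.002]
ft_force: [1.8, -5.2, 0.2]
grip_width: 0.25
grip_force: 40.0
```

```bash
python3 -m jog '[{"dx":1,"dy":0,"dz":0,"spin":0,"claw":45},{"dx":1,"dy":0,"dz":0,"spin":0,"claw":45},{"dx":1,"dy":0,"dz":0,"spin":0,"claw":45},{"dx":1,"dy":0,"dz":0,"spin":0,"claw":45},{"dx":1,"dy":0,"dz":0,"spin":0,"claw":45},{"dx":1,"dy":0,"dz":-10,"spin":0,"claw":45},{"dx":1,"dy":0,"dz":-30,"spin":0,"claw":45},{"dx":1,"dy":0,"dz":-60,"spin":0,"claw":45},{"dx":1,"dy":0,"dz":-100,"spin":0,"claw":45},{"dx":-30,"dy":0,"dz":-120,"spin":0,"claw":45},{"dx":-70,"dy":0,"dz":-120,"spin":0,"claw":0},{"dx":-110,"dy":0,"dz":-120,"spin":0,"claw":0},{"dx":-150,"dy":0,"dz":-120,"spin":0,"claw":0},{"dx":-170,"dy":0,"dz":-120,"spin":0,"claw":0},{"dx":-170,"dy":0,"dz":-120,"spin":0,"claw":0},{"dx":-170,"dy":0,"dz":-120,"spin":0,"claw":0}]'
cat > r.py <<'E'
from h import *
import sys
s,M,p=tool();print(p.round(4),np.degrees(np.arctan2(M[1,0],M[0,0])),s["time"],s["grip_width"])
c=cam("wrist");P=cloud(c);Q=(P-p)@M*1e3
a=cam("side");b=cam("scene")
o=np.zeros((600,640,3),np.uint8);o[:300]=c["frame"][:300]
o[300:,:320]=cv2.resize(a["frame"][205:265,250:314],(320,300),interpolation=cv2.INTER_CUBIC)
o[300:,320:]=cv2.resize(b["frame"][165:225,350:414],(320,300),interpolation=cv2.INTER_CUBIC)
cv2.imwrite("pics/"+sys.argv[1],o[:,:,::-1])
f=c["frame"].astype(int)
br=(f[...,0]>1.25*f[...,2])&(abs(Q[...,1])<45)&(Q[...,0]>15)&(Q[...,0]<220)&(P[...,2]>.055)&(P[...,2]<.2)
br[300:]=0
q=Q[br];w=P[br]
print("brass/red",len(q))
for x0 in range(15,220,6):
    k=(q[:,0]>=x0)&(q[:,0]<x0+6)
    if k.sum()>4: print(x0,k.sum(),"y",np.percentile(q[k,1],[2,50,98]).round(1),"zw",(1e3*np.percentile(w[k,2],[5,50,95])).round(1))
E
python3 r.py w4.png
```

```text
time: 8.95
position: [0.571, -0.04, 0.2]
tool_rot: [-2.001, -2.421, -0.001]
ft_force: [0.2, 0.7, -0.5]
grip_width: 0.151
grip_force: 0.0
[ 0.571 -0.04   0.2  ] 100.8487820053917 8.95 0.1506722640746442
brass/red 2346
81 269 y [-16.8   0.2  18.4] zw [111.6 113.2 114.5]
87 214 y [-24.    5.2  25.3] zw [108.2 111.  113. ]
93 125 y [-25.1 -19.3  26.3] zw [103.2 106.  108.4]
99 107 y [-25.4 -19.7  25.8] zw [ 98.8 101.5 103.8]
105 103 y [-24.7  20.6  26.1] zw [ 94.3  97.7 100.2]
111 98 y [-25.   20.5  25.6] zw [90.8 93.4 95.8]
117 98 y [-25.4  20.5  25.9] zw [86.1 89.  91. ]
123 95 y [-25.7 -20.5  25.3] zw [81.7 84.7 87.4]
129 89 y [-25.9  20.5  25.7] zw [77.4 79.7 82.2]
135 198 y [-25.2  -5.6  24.9] zw [72.9 77.6 80. ]
141 198 y [-24.8   4.7  25.2] zw [69.3 78.7 81.3]
147 134 y [-14.5   4.6  14.2] zw [69.1 80.7 82.1]
153 240 y [-10.4  -0.6  10.1] zw [66.5 81.6 83.3]
159 234 y [-11.1  -0.5   9.9] zw [81.4 83.  84.5]
165 144 y [-10.9  -0.5  10.7] zw [82.4 84.  85.1]
```

View pics/w4.png

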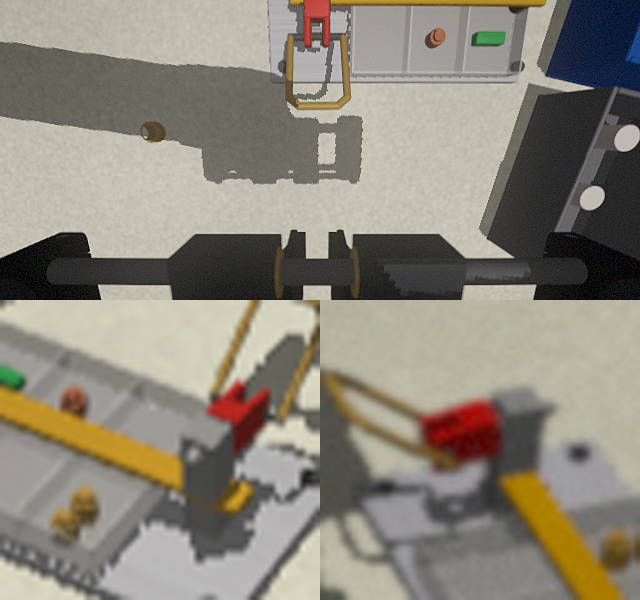

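The pin is home and upright. The ring is open and centred, with its bar at about (318,105), which is 84 mm ahead of the tool and 111 mm up. Next I'll close the fingers, turn 90° so their narrow side lies across the loop, and go down behind the bar.

```bash
python3 -m jog '[{"dx":0,"dy":0,"dz":0,"spin":7,"claw":0},{"dx":0,"dy":0,"dz":0,"spin":14,"claw":0},{"dx":0,"dy":0,"dz":0,"spin":21,"claw":0},{"dx":0,"dy":0,"dz":0,"spin":28,"claw":0},{"dx":10,"dy":0,"dz":10,"spin":35,"claw":0},{"dx":20,"dy":0,"dz":20,"spin":42,"claw":0},{"dx":30,"dy":0,"dz":30,"spin":49,"claw":0},{"dx":35,"dy":0,"dz":45,"spin":56,"claw":0},{"dx":40,"dy":0,"dz":55,"spin":63,"claw":0},{"dx":40,"dy":0,"dz":65,"spin":70,"claw":0},{"dx":40,"dy":0,"dz":75,"spin":77,"claw":0},{"dx":40,"dy":0,"dz":83,"spin":84,"claw":0},{"dx":40,"dy":0,"dz":83,"spin":90,"claw":0},{"dx":40,"dy":0,"dz":83,"spin":90,"claw":0},{"dx":40,"dy":0,"dz":83,"spin":90,"claw":0},{"dx":40,"dy":0,"dz":83,"spin":90,"claw":0}]'
python3 - <<'E'
from h import *
s,M,p=tool();a=np.radians(100.85);u=np.array([np.cos(a),np.sin(a)]);v=np.array([np.sin(a),-np.cos(a)])
d=p[:2]-[.571,-.04];print("along",d@u*1e3,"across",d@v*1e3,"z",p[2],"yaw",np.degrees(np.arctan2(M[1,0],M[0,0])),"ty.u",M[:2,1]@u,"tx.v",M[:2,0]@v,s["joint_positions"].round(2))
E
```

```text
time: 10.43
position: [0.5634, 0.0018, 0.117]
tool_rot: [-3.126, -0.309, -0.001]
ft_force: [-0.3, 1.0, -0.2]
grip_width: 0.003
grip_force: 0.0
along 42.49264089642299 across 0.36780480038263613 z 0.11703592390078717 yaw 11.284676351822709 ty.u -0.9999712222755235 tx.v 0.9999709161347157 [ 0.36  0.26 -0.46  1.8   0.13  1.11 -1.53]
```

```bash
python3 -m jog '[{"dx":0,"dy":-8,"dz":2,"spin":0,"claw":0},{"dx":0,"dy":-16,"dz":2,"spin":0,"claw":0},{"dx":0,"dy":-24,"dz":1,"spin":0,"claw":0},{"dx":0,"dy":-30,"dz":-5,"spin":0,"claw":0},{"dx":0,"dy":-36,"dz":-10,"spin":0,"claw":0},{"dx":0,"dy":-41,"dz":-15,"spin":0,"claw":0},{"dx":0,"dy":-47,"dz":-19,"spin":0,"claw":0},{"dx":0,"dy":-53,"dz":-21,"spin":0,"claw":0},{"dx":0,"dy":-58,"dz":-23,"spin":0,"claw":0},{"dx":0,"dy":-64,"dz":-25,"spin":0,"claw":0},{"dx":0,"dy":-70,"dz":-27,"spin":0,"claw":0},{"dx":0,"dy":-77,"dz":-28,"spin":0,"claw":0},{"dx":0,"dy":-77,"dz":-28,"spin":0,"claw":0}]'
cat > v.py <<'E'
from h import *
import sys
c=cam("wrist");a=cam("side");b=cam("scene")
o=np.zeros((600,640,3),np.uint8);o[:300]=c["frame"][:300]
o[300:,:320]=cv2.resize(a["frame"][195:265,245:320],(320,300),interpolation=cv2.INTER_CUBIC)
o[300:,320:]=cv2.resize(b["frame"][155:225,345:420],(320,300),interpolation=cv2.INTER_CUBIC)
cv2.imwrite("pics/"+sys.argv[1],o[:,:,::-1])
E
python3 v.py w5.png
```

```text
time: 11.52
position: [0.548, 0.0787, 0.1447]
tool_rot: [-3.125, -0.306, -0.0]
ft_force: [-0.1, 1.1, 0.1]
grip_width: 0.004
grip_force: 0.1
```

View pics/w5.png

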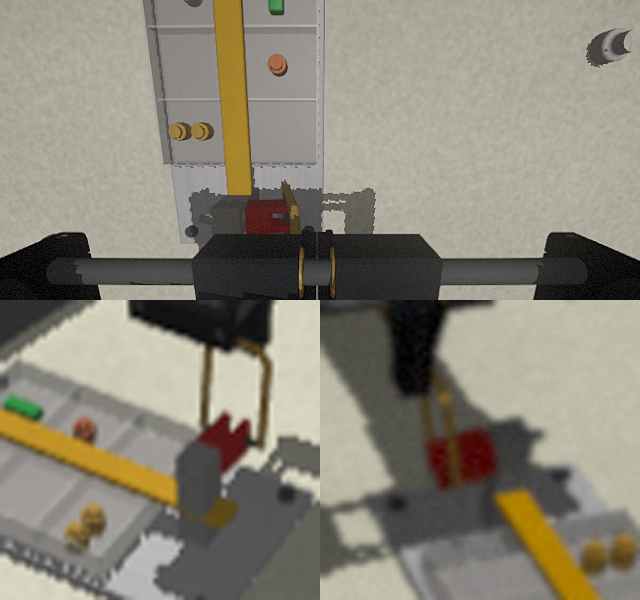

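The ring has been pushed nearly upright, with its bar against the fingers (wrist view (290,200)), and the pin is still home. I'll keep pushing past the snap point.

```bash
python3 -m jog '[{"dx":0,"dy":-6,"dz":0,"spin":0,"claw":0},{"dx":0,"dy":-12,"dz":0,"spin":0,"claw":0},{"dx":0,"dy":-18,"dz":0,"spin":0,"claw":0},{"dx":0,"dy":-24,"dz":1,"spin":0,"claw":0},{"dx":0,"dy":-30,"dz":2,"spin":0,"claw":0},{"dx":0,"dy":-36,"dz":3,"spin":0,"claw":0},{"dx":0,"dy":-42,"dz":3,"spin":0,"claw":0},{"dx":0,"dy":-48,"dz":3,"spin":0,"claw":0},{"dx":0,"dy":-52,"dz":3,"spin":0,"claw":0},{"dx":0,"dy":-52,"dz":3,"spin":0,"claw":0},{"dx":0,"dy":-52,"dz":3,"spin":0,"claw":0}]'
python3 -m jog '[{"dx":0,"dy":0,"dz":-40,"spin":0,"claw":0},{"dx":0,"dy":20,"dz":-80,"spin":0,"claw":0},{"dx":0,"dy":60,"dz":-110,"spin":0,"claw":0},{"dx":0,"dy":100,"dz":-110,"spin":0,"claw":0},{"dx":0,"dy":140,"dz":-110,"spin":0,"claw":0},{"dx":0,"dy":140,"dz":-110,"spin":0,"claw":0},{"dx":0,"dy":140,"dz":-110,"spin":0,"claw":0},{"dx":0,"dy":140,"dz":-110,"spin":0,"claw":0}]'
python3 v.py w6.png
```

```text
time: 12.58
position: [0.5385, 0.1275, 0.1416]
tool_rot: [3.127, 0.303, 0.0]
ft_force: [-0.0, 1.2, 0.3]
grip_width: 0.002
grip_force: 0.0
time: 13.25
position: [0.5651, -0.0108, 0.2512]
tool_rot: [-3.127, -0.299, 0.001]
ft_force: [-0.1, 0.8, 0.4]
grip_width: 0.006
grip_force: 0.0
```

View pics/w6.png

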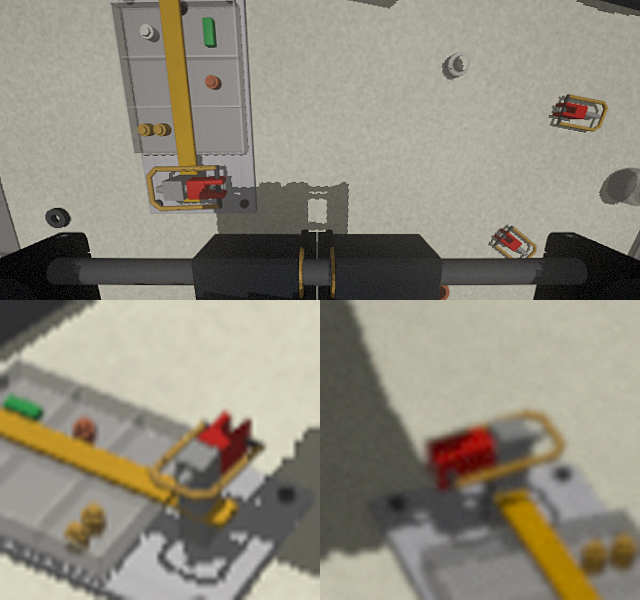

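The ring now lies round the post, with its bar at (152,187) in the wrist view. I'll check the ring angle and the seating with numbers.

Run:
```python
from h import *
c=cam("wrist");P=cloud(c);f=c["frame"].astype(int)
a=np.radians(101);u=np.array([np.cos(a),np.sin(a)]);v=np.array([np.sin(a),-np.cos(a)])
m=np.zeros(f.shape[:2],bool);m[150:225,130:245]=1;m&=P[...,2]>.05
post=m&(abs(P[...,2]-.087)<.004)&(f.max(2)-f.min(2)<25)
o=P[post][:,:2].mean(0);S=(P[...,:2]-o)@u*1e3;V=(P[...,:2]-o)@v*1e3;Z=P[...,2]*1e3
print("post",o,post.sum(),S[post].min(),S[post].max())
red=m&(f[...,0]>1.8*f[...,1])&(Z>70);br=m&~red&(abs(V)>18)&(abs(V)<29)&(abs(S)<60)
r=red&(Z>78);print("head S",np.percentile(S[red],[1,99]),"slope",np.polyfit(S[r],Z[r],1))
print("ring",br.sum(),np.polyfit(S[br],Z[br],1),np.percentile(S[br],[1,99]),)
bar=m&~red&(S>25)&(abs(V)<15);print("bar",bar.sum(),np.median(S[bar]),np.median(Z[bar]))
```

```text
post [0.53486183 0.14647339] 441 -11.224332980777563 16.807315913866926
head S [-52.71132182 -14.87219267] slope [ 0.16214302 87.64906451]
ring 734 [ 0.15949208 76.9890583 ] [-46.16335735  26.8779478 ]
bar 163 27.881896499950955 81.54697391312038
```

```bash
python3 -c "
from bench import *
print(close_job())"
```

```text
the job is handed in; nothing more can be done
None
```

The linch pin is through the post's hole, about 2–3 mm short of fully home by my measurement (limit 6 mm), and its ring is snapped shut around the post. The arm is clear, it never touched the other parts, and the job was handed in at about 13 s; no verdict was returned.

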